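Unstack the returned pipe fittings into their trays

TASK

Take the two stacks of returned pipe fittings apart from the top, without toppling anything, and set each fitting upright and flat on the floor of the blue tray made for it: the square flange in the square tray, the hexagon nut in the hexagonal tray, the oval flange in the oblong tray, the round cap in the larger round tray and the plug in the smaller round tray. Let go of everything at the end; the other things on the bench are not part of the job.

Things in the scene. Friction and masses are not known exactly. Their poses are not given: they have to be found in the camera images.
- square_flange: Loose grey galvanised steel flange: square block 64 x 64 mm, 28 mm high, flat top with a bolt hole in each corner, about 0.5 kg. Stands on the bench as the foot of one of the two stacks. Origin at the centre of its underside; x and y along its sides, z up.
- hex_nut: Loose grey steel hexagon nut, 56 mm across flats (65 mm across corners), 28 mm high, about 0.35 kg. Stands on the bench as the foot of the other stack. Origin at the centre of its underside; x is square to one pair of flats (so flats face 0, 60, 120 degrees from x), z up.
- round_cap: Loose grey steel round pipe cap: plain cylinder, 44 mm diameter, 28 mm high, about 0.22 kg, flat top. Lies on the square flange or on the hexagon nut, with the plug standing on it. Origin at the centre of its underside, z up.
- oval_flange: Loose grey steel oval two-bolt flange: oblong block with half-round ends, 58 mm long (x) by 36 mm wide (y), 28 mm high, about 0.25 kg; the straight part of its sides is the middle 22 mm. Lies on whichever of square flange and hexagon nut does not carry the cap. Origin at the centre of its underside, x along its length, z up.
- plug: Loose grey steel pipe plug: round foot 30 mm diameter and 14 mm high, above it a square head 18 x 18 mm and 22 mm high (36 mm in all), about 0.1 kg. Stands on the round cap. Origin at the centre of its underside; x and y square to the sides of the head, z up.
- square_tray: Fixed blue plastic tray lying on the bench, open at the top: floor 3 mm thick, upright rim 4 mm thick, 10 mm high over all (7 mm above its floor). Square, 84 x 84 mm inside, x and y along its sides. Place of the square flange (its sides roughly parallel to the tray's). Origin at the centre of its underside (on the bench), z up. Its place and yaw change from start to start.
- hex_tray: Fixed blue plastic tray lying on the bench, open at the top: floor 3 mm thick, upright rim 4 mm thick, 10 mm high over all (7 mm above its floor). Hexagonal, 78 mm across flats inside, x square to one pair of flats. Place of the hexagon nut (it fits at any yaw). Origin at the centre of its underside (on the bench), z up. Its place and yaw change from start to start.
- large_round_tray: Fixed blue plastic tray lying on the bench, open at the top: floor 3 mm thick, upright rim 4 mm thick, 10 mm high over all (7 mm above its floor). Round, 62 mm inside diameter: the larger of the two round trays. Place of the round cap. Origin at the centre of its underside (on the bench), z up. Its place and yaw change from start to start.
- oblong_tray: Fixed blue plastic tray lying on the bench, open at the top: floor 3 mm thick, upright rim 4 mm thick, 10 mm high over all (7 mm above its floor). Oblong, 78 mm (x) by 56 mm (y) inside. Place of the oval flange (its length roughly along the tray's). Origin at the centre of its underside (on the bench), z up. Its place and yaw change from start to start.
- small_round_tray: Fixed blue plastic tray lying on the bench, open at the top: floor 3 mm thick, upright rim 4 mm thick, 10 mm high over all (7 mm above its floor). Round, 48 mm inside diameter: the smaller of the two round trays. Place of the plug. Origin at the centre of its underside (on the bench), z up. Its place and yaw change from start to start.
Things that resemble listed ones, but are neither listed nor needed, are in the scene too. Leave any red look-alike of the round_cap alone. What is shaped like the small_round_tray but white is not meant.

How it is judged:
By the outcome, as a careful person would: the job done as asked, in the order asked, and still so for the second after the job is handed in, with the robot touching nothing.
It also fails if it takes over 106 s, if anything falls off the work surface, if the arm or the gripper's body presses on something with over 40 N, if the wrist force passes 120 N, or if a joint passes its speed limit or range.

ROBOT

A 7-joint arm with a two-finger parallel gripper is mounted at the origin on the work surface. World frame = base frame: x ahead of the robot, y to its left, z up, the work surface at z = 0. Lengths are in m, angles in rad, forces in N, time in s.
With the tool pointing down it reaches from about 0.425 to 0.825 m from the base axis. Payload 3.6 kg.
Tool frame: the origin (TCP) lies midway between the tips of the shut fingers; the grasp point (between the pads) lies 19 mm behind it; z points along the fingers, y is the line along which they close (so a half turn about z gives the same grasp; the last joint's range is limited). The gripper opens to 93 mm and grips with 3 to 60 N. Pads are 15 mm wide; open, the fingers measure 128 mm over their backs; the gripper's body (75 mm by 188 mm) begins 65 mm behind the grasp point.
Start: joints at [1.2, 0.615, -0.013, 1.423, 0.008, 1.103, -0.04], TCP at [0.22, -0.612, 0.219] pointing down, gripper open.
Joint ranges: [-3.12, 3.12], [-0.3, 2.06], [-1.34, 1.32], [0.26, 2.42], [-1.36, 4.5], [0.01, 1.98], [-2.84, 2.84]. Speed limits (rad/s): [2.79, 2.79, 3.14, 3.14, 3.14, 3.14, 3.14].

INTERFACE

Orientations are given as a 3x3 rotation matrix whose columns are the frame's x, y, z axes.
In Python, from rig import sensors, viewer, ctrl gives the robot as it stands.
- The arm moves only by the tool servo_tool, never from a script. Its arguments are lists of equal length, an entry for each row: "offset": the shift along the tool's x, y, z in mm, a list of three; "rotation": the turn, a rotation vector about the tool's x, y, z in degrees, a list of three; "hand": the finger opening in mm, from 0 to 93. In form: {"offset": [[dx, dy, dz], ...], "rotation": [[wx, wy, wz], ...], "hand": [hand, ...]}. A call has 1 to 10 rows; each row shifts and turns the commanded pose from where the row before left it, along the tool's axes as they then stand; what a row does not reach is not made up. A row lasts 1/10 s, in which the tool goes at most 50 mm and 8.59 degrees, less where a joint would pass 70% of its speed; a pose out of reach is approached as far as the arm can. A call with a gripper value outside its range is refused whole. The fingers move at their own pace and stop on an object; "squeeze" is the grip in N (left out, the last holds). Time passes only in rows, so rows that do not move let the fingers close. It gives the time, the measured TCP pose, the force, the opening and the grip force at its end, in the units of the state.
- sensors.sense(): the state, without advancing time (a new reading comes with each control period).
- viewer.capture(name): name is "side" or "top" or "wrist"; returns (picture, depth): 420x560x3 uint8, red, green, blue; 420x560 float32, m along the optical axis (not along the pixel's ray), 0 where there is no reading.
- viewer.camera_params(name): a dict with "fx", "fy", "cx", "cy" (pixels), "k1" (the pictures are not rectified: a ray, as slopes to the right and down, at radius r is drawn at 1 + k1 r^2 times it, then the intrinsics apply), "rvec" (rotation vector, rad) and "tvec" (3), from world to camera coordinates, as OpenCV has them. Camera axes: x right, y down, z forward; pixel columns grow to the right and rows downward; lengths in m; the calibration is good to about 2 mm. A picture is of the moment at which its call begins: read the wrist's pose just before it. camera_params takes no time and is no camera call; for the wrist camera it gives the pose at the moment of the call.
- ctrl.sign_off(): hands the job in; it is judged then, once.
The state is a dict: "t": time; "qpos": joint angles; "joint_vel": joint speeds; "joint_torque": joint torques, N m; "tcp_pos": TCP position; "orientation": TCP orientation; "ft_force": force on the tool from outside, world axes, zero at the start; "torque": the same for the moment, N m; "grip_width": opening from 0.0 (shut) to 1.0 (fully open); "grip_force": force on a finger pad.
Only numpy, scipy, OpenCV 4.12 (cv2) and the standard library are available. Lean on these libraries where they do the work, as an engineer would, in place of code of your own. Each camera call takes 0.05 s, during which the arm holds its last target. There are 200 camera calls.

## Working session

There is one attempt and no reset: what is moved stays moved. The work goes in short steps, Python scripts to look and compute and a tool call to move; the robot and the scene stay as the last step left them, time stands still between calls to the robot, and variables do not carry over. Pictures are saved under pics/ and viewed, at most 14 in all, crops included, and the job is handed in when it is done.

Besides the shell and the picture viewer there is one more tool, called after ">>>" in YAML: its name, and indented under it one key for each argument. servo_tool: Moves the arm, as the interface text tells. Its arguments: {"type":"object","properties":{"offset":{"type":"array"},"rotation":{"type":"array"},"hand":{"type":"array"},"squeeze":{"type":"number"}},"required":["offset","rotation","hand"]}

```bash
ls; mkdir -p pics; cat > h.py <<'E'
import numpy as np, cv2
from rig import sensors, viewer, ctrl
def cap(n):
    p=viewer.camera_params(n); im,d=viewer.capture(n); return im,d,p
def RT(p): return cv2.Rodrigues(np.array(p["rvec"],float))[0],np.array(p["tvec"],float).ravel()
def rays(p,uv):
    uv=np.asarray(uv,float).reshape(-1,2)
    K=np.array([[p["fx"],0,p["cx"]],[0,p["fy"],p["cy"]],[0,0,1.]])
    return cv2.undistortPoints(uv.reshape(-1,1,2),K,np.array([p["k1"],0,0,0.])).reshape(-1,2)
def onplane(p,uv,z):
    R,t=RT(p); n=rays(p,uv); d=np.c_[n,np.ones(len(n))]@R; c=-R.T@t
    return c+d*((z-c[2])/d[:,2])[:,None]
def cloud(p,d):
    v,u=np.mgrid[:d.shape[0],:d.shape[1]]; R,t=RT(p)
    n=rays(p,np.c_[u.ravel(),v.ravel()]); X=np.c_[n,np.ones(len(n))]*d.reshape(-1,1)
    return ((X-t)@R).reshape(d.shape+(3,))
def save(n,im): cv2.imwrite("pics/"+n,cv2.cvtColor(im,cv2.COLOR_RGB2BGR))
E
python3 - <<'E'
from h import *
for n in("top","side"):
    im,d,p=cap(n); save(n+"0.png",im); np.savez("/tmp/"+n,im=im,d=d,p=np.array(p,dtype=object)); print(n,p,-RT(p)[0].T@RT(p)[1],(d>0).mean())
s=sensors.sense();print(s)
E
```

```text
pics
top {'fx': 512.2354272062754, 'fy': 512.2354272062754, 'cx': 284.3205266872281, 'cy': 207.49652393969637, 'k1': 0.06396608005389341, 'rvec': array([ 2.15011252, -2.09166739,  0.21037779]), 'tvec': array([-0.00282327,  0.5665035 ,  1.44197755])} [0.27756517 0.01424382 1.52413521] 0.9960374149659864
side {'fx': 526.038146209066, 'fy': 526.038146209066, 'cx': 283.4206941453156, 'cy': 212.04533109132112, 'k1': 0.023331195416224228, 'rvec': array([ 2.18849017, -0.02067004,  0.0359299 ]), 'tvec': array([-0.57172669,  0.05516273,  1.23284842])} [ 0.53004147 -0.98849236  0.76926487] 0.9959098639455782
{'t': 0.1, 'qpos': array([ 1.1994928 ,  0.6158439 , -0.01262653,  1.42469821,  0.00809834,
        1.10338796, -0.04040773]), 'joint_vel': array([-0.00065042, -0.00420479, -0.00270854, -0.00275381,  0.00069744,
        0.0005332 , -0.00093536]), 'joint_torque': array([ 9.99254808e-04, -4.60037827e+01,  2.09796284e-01, -1.66244960e+01,
       -6.11904147e-02,  1.69330003e-02,  1.28750003e-04]), 'tcp_pos': array([ 0.21949059, -0.61108416,  0.21759649]), 'orientation': array([[ 9.41119940e-01,  3.38071931e-01, -7.92305664e-04],
       [ 3.38072859e-01, -9.41117494e-01,  2.14586722e-03],
       [-2.01952456e-05, -2.28737547e-03, -9.99997384e-01]]), 'ft_force': array([-0.10547023,  0.70278997, -0.8595236 ]), 'torque': array([-0.05204445,  0.04548242, -0.02921813]), 'grip_force': 0.0, 'grip_width': 1.001383936075571}
```

View pics/top0.png

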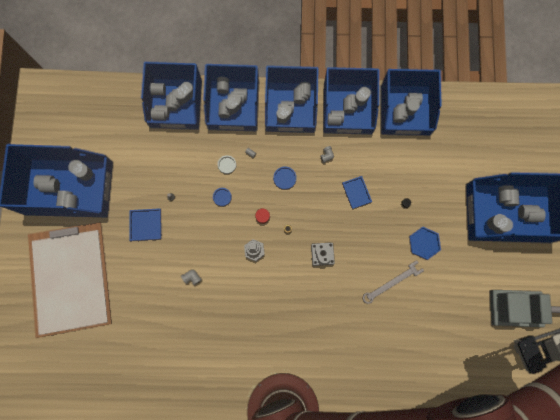

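View pics/side0.png

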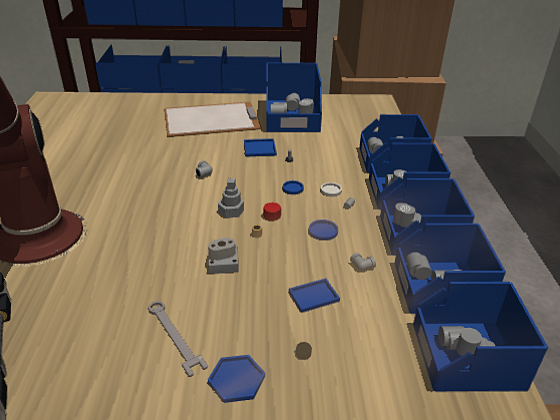

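Top view:
- **Stacks:** plug/cap/hex nut is at (255,250), and oval/square flange at (323,254).
- **Trays:** square (145,225), small round blue (222,197), large round (285,178), oblong (357,193), hexagonal (425,243).
- **Look-alikes to leave alone:** white tray (227,165), red cap (262,216), and small loose bits at (251,152), (171,197), (288,230), (327,155), (190,277) and (406,203).

The side view agrees: hex stack at (231,200), square stack at (222,252).

```bash
cat > m.py <<'E'
from h import *
T=dict(sq=(145,225),small=(222,197),large=(285,178),obl=(357,193),hex=(425,243))
S=dict(sq=(260,148),small=(293,187),large=(323,230),obl=(314,295),hex=(236,378))
for cam,C in(("top",T),("side",S)):
    f=np.load("/tmp/%s.npz"%cam,allow_pickle=True); im,d,p=f["im"],f["d"],f["p"].item()
    hsv=cv2.cvtColor(im,cv2.COLOR_RGB2HSV)
    m=((hsv[...,0]>100)&(hsv[...,0]<130)&(hsv[...,1]>110)).astype(np.uint8)
    P=cloud(p,d)
    n,l,st,ce=cv2.connectedComponentsWithStats(m)
    for k,(u,v) in C.items():
        L=l[v-3:v+4,u-3:u+4]; i=np.bincount(L.ravel()).argmax()
        c=max(cv2.findContours((l==i).astype(np.uint8),0,cv2.CHAIN_APPROX_NONE)[0],key=cv2.contourArea)
        h=cv2.convexHull(c).reshape(-1,2)
        w=onplane(p,h,.010 if cam=="top" else .010)[:,:2]
        r=cv2.minAreaRect((w*1000).astype(np.float32))
        print(cam,k,i,st[i],"rect mm",np.round(r[0],1),np.round(r[1],1),round(r[2],1),"floor z med",np.round(np.median(P[v-2:v+3,u-2:u+3,2]),4),"ztop",np.round(np.percentile(P[l==i][:,2],[5,50,95]),4))
    for nm,(x,y) in dict(A=(.42,.07),B=(.42,-.10)).items(): pass
    M=(P[...,2]>.02)&(P[...,2]<.13)&(P[...,0]>.3)&(P[...,0]<.65)&(abs(P[...,1])<.3)
    n,l,st,ce=cv2.connectedComponentsWithStats(M.astype(np.uint8))
    for i in range(1,n):
        if st[i,4]<40: continue
        q=P[l==i]
        print(cam,"blob",st[i],np.round(ce[i]),"med",np.round(np.median(q,0),3))
        hh,e=np.histogram(q[:,2],np.arange(.02,.11,.004)); print(dict(zip(np.round(e,3),hh)))
E
python3 m.py
python3 - <<'E'
from h import *
a=np.load("/tmp/top.npz",allow_pickle=True)["im"][220:290,220:360]; b=np.load("/tmp/side.npz",allow_pickle=True)["im"][165:280,190:330]
a=cv2.resize(a,None,fx=5,fy=5,interpolation=2); b=cv2.resize(b,(0,0),fx=2,fy=2,interpolation=2)
c=np.zeros((a.shape[0]+b.shape[0],700,3),np.uint8); c[:a.shape[0]]=a; c[a.shape[0]:,:b.shape[1]]=b; save("crop.png",c)
E
```

```text
top sq 164 [130 210  31  30 796] rect mm [511.9 425.7] [86.3 87.8] 5.1 floor z med 0.0032 ztop [-0.0012  0.0042  0.0114]
top small 159 [214 190  17  16 202] rect mm [601.4 202.8] [47.8 46.4] 66.5 floor z med 0.0046 ztop [-0.0022  0.004   0.0104]
top large 155 [274 168  21  21 332] rect mm [666.8  16.2] [62.8 60.9] 1.3 floor z med 0.0031 ztop [-0.002   0.0037  0.0113]
top obl 157 [343 177  28  31 529] rect mm [ 629.3 -204.8] [82.9 61.4] 21.3 floor z med 0.0029 ztop [-0.0026  0.0036  0.012 ]
top hex 172 [410 227  30  32 682] rect mm [ 480.8 -404.9] [91.6 83.5] 66.2 floor z med 0.0025 ztop [-0.0028  0.0032  0.0102]
top blob [255 208  15  16 169] [262. 215.] med [0.547 0.078 0.028]
{np.float64(0.02): np.int64(19), np.float64(0.024): np.int64(66), np.float64(0.028): np.int64(65), np.float64(0.032): np.int64(17), np.float64(0.036): np.int64(2), np.float64(0.04): np.int64(0), np.float64(0.044): np.int64(0), np.float64(0.048): np.int64(0), np.float64(0.052): np.int64(0), np.float64(0.056): np.int64(0), np.float64(0.06): np.int64(0), np.float64(0.064): np.int64(0), np.float64(0.068): np.int64
[... 7189 characters left out ...]
0.02): np.int64(47), np.float64(0.024): np.int64(109), np.float64(0.028): np.int64(169), np.float64(0.032): np.int64(42), np.float64(0.036): np.int64(45), np.float64(0.04): np.int64(31), np.float64(0.044): np.int64(42), np.float64(0.048): np.int64(40), np.float64(0.052): np.int64(112), np.float64(0.056): np.int64(177), np.float64(0.06): np.int64(0), np.float64(0.064): np.int64(0), np.float64(0.068): np.int64(0), np.float64(0.072): np.int64(0), np.float64(0.076): np.int64(0), np.float64(0.08): np.int64(0), np.float64(0.084): np.int64(0), np.float64(0.088): np.int64(0), np.float64(0.092): np.int64(0), np.float64(0.096): np.int64(0), np.float64(0.1): np.int64(0), np.float64(0.104): np.int64(0)}
```

View pics/crop.png

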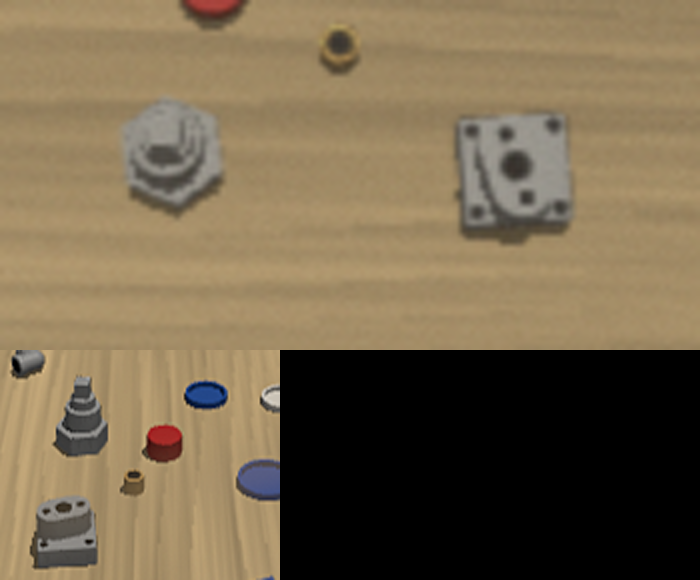

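The crop confirms it. Hex nut, cap and plug are stacked at crop (172,155) and square plus oval at (513,175); the red cap is separate at (212,5). I'll move above the hex stack and look with the wrist camera.

```bash
cat >> h.py <<'E'
def go(x,y,z=None,yaw=None):
    """print tool-frame offset (mm) to world TCP target; yaw = direction of tool y (closing line), deg mod 180"""
    s=sensors.sense(); R=s["orientation"]; p=s["tcp_pos"]
    q=np.array([x,y,p[2] if z is None else z])
    cur=np.degrees(np.arctan2(R[1,1],R[0,1]))
    print("tcp",np.round(p*1000,1),"closing dir",round(cur,1),"j7",round(s["qpos"][6],2),"F",np.round(s["ft_force"],1),"grip",round(s["grip_width"]*93,1),round(s["grip_force"],1),"t",round(s["t"],2))
    print("tilt vec tool xy (deg) to fix:",np.round(np.degrees(np.cross(R[:,2],[0,0,-1])@R)[:2],2))
    o=R.T@(q-p)*1000
    if yaw is not None:
        dw=(yaw-cur+90)%180-90
        print("rot first: wz",round(-dw,1)); a=np.radians(dw)
        Rz=np.array([[np.cos(a),-np.sin(a),0],[np.sin(a),np.cos(a),0],[0,0,1]])@R
        print("after rot offset",np.round(Rz.T@(q-p)*1000,1))
    print("offset no rot",np.round(o,1))
E
python3 - <<'E'
from h import *
p=viewer.camera_params("wrist");s=sensors.sense();R,t=RT(p);c=-R.T@t
print("cam in tool",s["orientation"].T@(c-s["tcp_pos"]),"axes in tool\n",s["orientation"].T@R.T,p["fx"],p["cx"],p["cy"])
go(.47,-.40,.22); go(.40,.08,.25,90)
E
```

```text
cam in tool [ 0.06926636  0.00086499 -0.16549224] axes in tool
 [[-4.35895599e-04 -9.68535004e-01 -2.48876989e-01]
 [ 9.99999896e-01 -3.88028792e-04 -2.41388673e-04]
 [ 1.37221942e-04 -2.48877068e-01  9.68535072e-01]] 370.2518113950333 276.5083561062878 208.86084497319968
tcp [ 219.5 -611.1  217.6] closing dir -70.2 j7 -0.04 F [-0.1  0.7 -0.9] grip 93.1 0.0 t 0.1
tilt vec tool xy (deg) to fix: [-0.13  0.  ]
offset no rot [ 307.1 -114.    -2.1]
tcp [ 219.5 -611.1  217.6] closing dir -70.2 j7 -0.04 F [-0.1  0.7 -0.9] grip 93.1 0.0 t 0.1
tilt vec tool xy (deg) to fix: [-0.13  0.  ]
rot first: wz 19.8
after rot offset [ 180.5 -691.2  -30.8]
offset no rot [ 403.5 -589.4  -31.1]
```

>>> servo_tool:
  offset:
    - [44,-16,0]
    - [44,-16,0]
    - [44,-16,0]
    - [44,-16,0]
    - [44,-16,0]
    - [44,-16,0]
    - [44,-16,0]
    - [13,-48,0]
    - [13,-48,0]
    - [13,-48,0]
  rotation:
    - [0,0,0]
    - [0,0,0]
    - [0,0,0]
    - [0,0,0]
    - [0,0,0]
    - [0,0,0]
    - [0,0,0]
    - [0,0,0]
    - [0,0,0]
    - [0,0,0]
  hand: [93,93,93,93,93,93,93,93,93,93]

```text
t: 1.1
tcp_pos: [0.4594, -0.2512, 0.218]
orientation: [[0.941, 0.338, -0.001], [0.338, -0.941, 0.001], [-0.001, -0.001, -1.0]]
ft_force: [0.8, 0.1, 1.4]
grip_width: 1.001
grip_force: 0.0
```

>>> servo_tool:
  offset:
    - [13,-48,0]
    - [13,-48,0]
    - [13,-48,0]
    - [13,-48,0]
    - [13,-48,0]
    - [0,0,0]
    - [0,0,0]
    - [0,0,0]
  rotation:
    - [0,0,0]
    - [0,0,0]
    - [0,0,0]
    - [0,0,0]
    - [0,0,0]
    - [0,0,6.6]
    - [0,0,6.6]
    - [0,0,6.6]
  hand: [93,93,93,93,93,93,93,93]

```text
t: 1.9
tcp_pos: [0.4394, -0.0051, 0.2184]
orientation: [[1.0, -0.004, -0.001], [-0.004, -1.0, 0.0], [-0.001, -0.0, -1.0]]
ft_force: [0.5, -0.2, 0.6]
grip_width: 0.997
grip_force: 0.0
```

```bash
python3 - <<'E'
from h import *
go(.47,.05,.22,90)
im,d,p=cap("wrist"); save("w1.png",im); np.savez("/tmp/w1",im=im,d=d,p=np.array(p,dtype=object))
E
```

```text
tcp [439.4  -5.1 218.4] closing dir -90.2 j7 -1.63 F [ 0.5 -0.2  0.6] grip 92.7 0.0 t 1.9
tilt vec tool xy (deg) to fix: [-0.    0.04]
rot first: wz -0.2
after rot offset [ 30.6 -55.1  -1.6]
offset no rot [ 30.4 -55.2  -1.6]
```

View pics/w1.png

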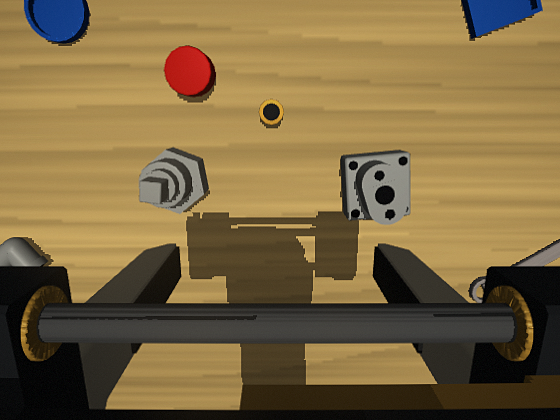

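The wrist view shows the plug head at (153,190), the oval top at (385,190), and the red cap at (190,70). I'll move nearer the hex stack for a second view.

>>> servo_tool:
  offset:
    - [0,-45,0]
    - [0,-45,0]
    - [0,0,0]
    - [0,0,0]
  rotation:
    - [0,0,0]
    - [0,0,0]
    - [0,0,0]
    - [0,0,0]
  hand: [93,93,93,93]

```text
t: 2.35
tcp_pos: [0.4395, 0.0851, 0.2184]
orientation: [[1.0, 0.003, -0.001], [0.003, -1.0, -0.0], [-0.001, 0.0, -1.0]]
ft_force: [-0.5, -0.3, -0.9]
grip_width: 0.994
grip_force: 0.0
```

```bash
cat >> h.py <<'E'
def faces(im,d,p,z,c,r=.05,tol=.006):
    """outline of the horizontal face at height z near world c: mask by depth, contour, rays onto z"""
    P=cloud(p,d); m=(abs(P[...,2]-z)<tol)&(np.hypot(P[...,0]-c[0],P[...,1]-c[1])<r)
    m=cv2.morphologyEx(cv2.medianBlur(m.astype(np.uint8)*255,5),cv2.MORPH_OPEN,np.ones((3,3),np.uint8))
    k=max(cv2.findContours(m,0,cv2.CHAIN_APPROX_NONE)[0],key=cv2.contourArea)
    M=np.zeros_like(m); cv2.drawContours(M,[k],-1,1,-1)
    zz=np.median(P[(M>0)&(d>0)][:,2])
    h=cv2.convexHull(k).reshape(-1,2); w=onplane(p,h,z)[:,:2]*1000
    rc=cv2.minAreaRect(w.astype(np.float32)); cc,rad=cv2.minEnclosingCircle(w.astype(np.float32))
    mm=cv2.moments(k); uv=[mm["m10"]/mm["m00"],mm["m01"]/mm["m00"]]
    print("z",round(zz,4),"rect",np.round(rc[0],1),np.round(rc[1],1),round(rc[2],1),"circ",np.round(cc,1),round(rad,1),"centroid",np.round(onplane(p,[uv],z)[0]*1000,1),"px",np.round(uv))
    return k,uv
def tri(p1,u1,p2,u2):
    o=[];D=[]
    for p,u in((p1,u1),(p2,u2)):
        R,t=RT(p); n=rays(p,[u])[0]; v=R.T@np.r_[n,1]; o.append(-R.T@t); D.append(v/np.linalg.norm(v))
    A=np.c_[D[0],-D[1]]; s=np.linalg.lstsq(A,o[1]-o[0],rcond=None)[0]
    a=o[0]+s[0]*D[0]; b=o[1]+s[1]*D[1]; return np.round((a+b)/2*1000,1),round(np.linalg.norm(a-b)*1000,1)
E
python3 - <<'E'
from h import *
im,d,p=cap("wrist"); np.savez("/tmp/w2",im=im,d=d,p=np.array(p,dtype=object))
f=np.load("/tmp/w1.npz",allow_pickle=True); A=(f["im"],f["d"],f["p"].item()); B=(im,d,p)
big=[]
for nm,z,c,r in(("plug",.092,(.44,.09),.03),("cap",.056,(.44,.09),.035),("hex",.028,(.44,.09),.045),("oval",.056,(.436,-.1),.04),("sq",.028,(.436,-.1),.055)):
    print(nm); u=[]
    for V in(A,B):
        try: k,uv=faces(*V,z,c,r); u.append(uv)
        except Exception as e: print(e)
    if len(u)==2: print("  tri",tri(A[2],u[0],p,u[1]))
c=im[120:260,180:400]; save("w2.png",cv2.resize(c,None,fx=3.6,fy=3.6,interpolation=2))
go(.44,.09,.1)
E
```

```text
plug
z 0.0911 rect [449.   95.9] [18.6 19. ] 84.5 circ [449.1  96. ] 11.9 centroid [449.1  95.9  92. ] px [150. 191.]
z 0.0912 rect [449.  97.] [17.8 18.5] 83.7 circ [449.1  97.1] 11.3 centroid [449.1  97.   92. ] px [261. 190.]
  tri (array([448.4,  97.2,  88.5]), np.float64(0.0))
cap
z 0.0551 rect [449.7  94.7] [42.8 38.1] 27.8 circ [448.3  97.1] 21.9 centroid [452.3  91.1  56. ] px [169. 179.]
z 0.0682 rect [448.2  98.1] [41.9 42.3] 0.2 circ [448.1  98.4] 21.6 centroid [448.5  98.3  56. ] px [261. 183.]
  tri (array([445.5,  99.3,  29. ]), np.float64(4.1))
hex
z 0.0272 rect [447.   86.8] [62.4 39.9] 11.1 circ [445.3  95.4] 31.2 centroid [447.6  82.1  28. ] px [186. 179.]
z 0.0272 rect [448.4  92.1] [56.7 52.1] 35.7 circ [445.2  96.3] 31.4 centroid [451.3  87.4  28. ] px [274. 175.]
  tri (array([445.8,  87.5,   6.1]), np.float64(3.8))
oval
z 0.0552 rect [ 438.3 -103. ] [58.6 36.9] 19.1 circ [ 438.3 -103.2] 29.3 centroid [ 438.8 -102.8   56. ] px [384. 193.]
z 0.0552 rect [ 437.5 -101.6] [58.4 37.9] 19.5 circ [ 437.7 -102. ] 29.2 centroid [ 438.5 -101.5   56. ] px [481. 195.]
  tri (array([ 437.6, -104.2,   51.2]), np.float64(0.3))
sq
z 0.0271 rect [ 440.  -104.4] [63.6 64. ] 5.3 circ [ 439.4 -104.1] 43.1 centroid [446.7 -98.8  28. ] px [372. 179.]
z 0.0272 rect [ 439.5 -102.9] [63.  64.6] 5.1 circ [ 439.8 -102.4] 42.7 centroid [445.5 -90.2  28. ] px [455. 182.]
  tri (array([ 439.4, -108.7,   -9.8]), np.float64(1.4))
tcp [439.6  83.7 218.4] closing dir -90.0 j7 -1.84 F [ 0.4 -0.9  0. ] grip 93.1 0.0 t 2.4
tilt vec tool xy (deg) to fix: [0.05 0.05]
offset no rot [  0.5  -6.4 118.4]
```

View pics/w2.png

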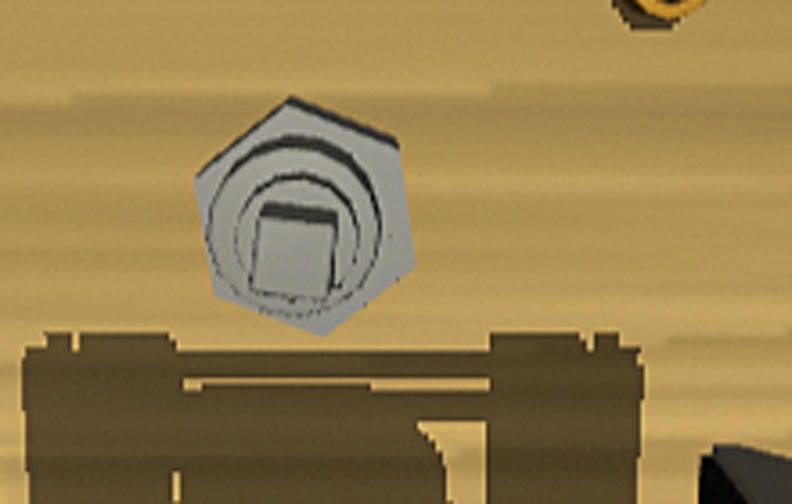

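The faces stand at z = 91, 55 and 27 mm, which matches 92, 56 and 28. The plug is at (449, 96.5) with its head yaw at 84°. Going for the plug.

```bash
python3 - <<'E'
from h import *
go(.449,.0965,.075,84)
E
```

```text
tcp [439.6  83.7 218.4] closing dir -90.0 j7 -1.84 F [ 0.4 -0.9  0. ] grip 93.1 0.0 t 2.4
tilt vec tool xy (deg) to fix: [0.05 0.05]
rot first: wz 6.0
after rot offset [  8.1 -13.9 143.4]
offset no rot [  9.5 -13.  143.4]
```

>>> servo_tool:
  offset:
    - [0,0,0]
    - [8,-13,20]
    - [0,0,35]
    - [0,0,35]
    - [0,0,25]
    - [0,0,18]
    - [0,0,10]
    - [0,0,0]
    - [0,0,0]
  rotation:
    - [0,0,6]
    - [0,0,0]
    - [0,0,0]
    - [0,0,0]
    - [0,0,0]
    - [0,0,0]
    - [0,0,0]
    - [0,0,0]
    - [0,0,0]
  hand: [45,45,45,45,45,45,45,45,45]
  squeeze: 20

```text
t: 3.3
tcp_pos: [0.4498, 0.0958, 0.0762]
orientation: [[0.994, -0.106, 0.001], [-0.106, -0.994, -0.0], [0.001, -0.0, -1.0]]
ft_force: [0.5, 0.2, 0.7]
grip_width: 0.486
grip_force: 0.0
```

```bash
python3 - <<'E'
from h import *
go(.449,.0965,.075,84)
im,d,p=cap("wrist"); save("w3.png",im)
E
```

```text
tcp [449.8  95.8  76.2] closing dir -96.1 j7 -1.98 F [0.5 0.2 0.7] grip 45.2 0.0 t 3.3
tilt vec tool xy (deg) to fix: [-0.   -0.06]
rot first: wz -0.1
after rot offset [-0.9 -0.6  1.2]
offset no rot [-0.9 -0.6  1.2]
```

View pics/w3.png

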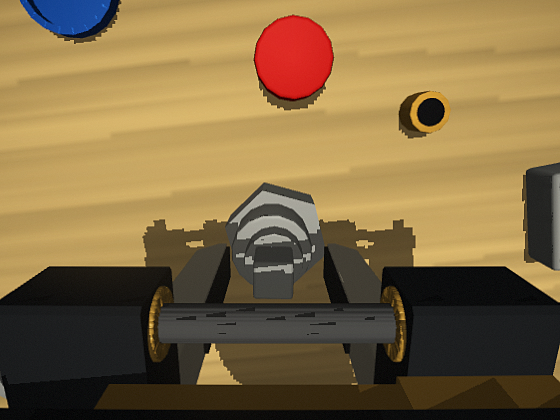

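The plug head at (273,272) sits centred between the fingers, so I'll close and lift.

>>> servo_tool:
  offset:
    - [0,0,0]
    - [0,0,0]
    - [0,0,0]
    - [0,0,0]
    - [0,0,-5]
    - [0,0,-25]
    - [0,0,-35]
    - [0,0,0]
  rotation:
    - [0,0,0]
    - [0,0,0]
    - [0,0,0]
    - [0,0,0]
    - [0,0,0]
    - [0,0,0]
    - [0,0,0]
    - [0,0,0]
  hand: [10,10,10,10,10,10,10,10]
  squeeze: 20

```text
t: 4.15
tcp_pos: [0.452, 0.0972, 0.1443]
orientation: [[0.994, -0.105, 0.008], [-0.105, -0.994, 0.002], [0.008, -0.003, -1.0]]
ft_force: [0.6, -0.1, -0.8]
grip_width: 0.191
grip_force: 20.0
```

```bash
python3 - <<'E'
from h import *
go(.602,.199,.13)
im,d,p=cap("wrist")
hsv=cv2.cvtColor(im,cv2.COLOR_RGB2HSV)
m=((hsv[...,0]>100)&(hsv[...,0]<130)&(hsv[...,1]>110)).astype(np.uint8); P=cloud(p,d)
n,l,st,ce=cv2.connectedComponentsWithStats(m)
print([(st[i],ce[i].round()) for i in range(1,n) if st[i,4]>300])
faces(im,d,p,.056,(.449,.0965),.04)
E
```

```text
tcp [452.   97.2 144.3] closing dir -96.0 j7 -1.97 F [ 0.6 -0.1 -0.8] grip 17.8 20.0 t 4.15
tilt vec tool xy (deg) to fix: [-0.17 -0.47]
offset no rot [ 138.4 -117.    15.8]
[(array([  81,    0,   78,   59, 3849], dtype=int32), array([121.,  26.]))]
z 0.0552 rect [453.9  97.8] [42.5 32.5] 86.5 circ [448.7  98.3] 21.6 centroid [454.3  97.9  56. ] px [275. 213.]
```

>>> servo_tool:
  offset:
    - [26,-37,0]
    - [26,-37,0]
    - [25,-37,0]
    - [0,0,0]
    - [0,0,0]
  rotation:
    - [0,0,0]
    - [0,0,0]
    - [0,0,0]
    - [0,0,0]
    - [0,0,0]
  hand: [10,10,10,10,10]

```text
t: 4.7
tcp_pos: [0.5362, 0.199, 0.1388]
orientation: [[0.995, -0.104, -0.004], [-0.104, -0.995, -0.002], [-0.004, 0.002, -1.0]]
ft_force: [-0.1, -0.2, -1.3]
grip_width: 0.19
grip_force: 20.0
```

```bash
cat >> h.py <<'E'
def tray(c,views,zf=.0045,r=.065):
    """tray floor/rim outline near c, blue mask, rays on rim plane z=.010 (outer hull)"""
    out=[]
    for im,d,p in views:
        hsv=cv2.cvtColor(im,cv2.COLOR_RGB2HSV); P=cloud(p,d)
        m=((hsv[...,0]>100)&(hsv[...,0]<130)&(hsv[...,1]>110)&(np.hypot(P[...,0]-c[0],P[...,1]-c[1])<r)).astype(np.uint8)
        k=max(cv2.findContours(m,0,cv2.CHAIN_APPROX_NONE)[0],key=cv2.contourArea)
        h=cv2.convexHull(k).reshape(-1,2); w=onplane(p,h,.010)[:,:2]*1000
        rc=cv2.minAreaRect(w.astype(np.float32)); cc,rad=cv2.minEnclosingCircle(w.astype(np.float32))
        x,y,ww,hh=cv2.boundingRect(k); M=np.zeros_like(m); cv2.drawContours(M,[k],-1,1,-1)
        zc=P[(M>0)&(d>0)][:,2]
        print("bbox",(x,y,ww,hh),"rect",np.round(rc[0],1),np.round(rc[1],1),round(rc[2],1),"circ",np.round(cc,1),round(rad,1),"z med/95%",np.round(np.percentile(zc,[50,97]),4))
        out.append((x+ww/2,y+hh/2))
    return out
E
python3 - <<'E'
from h import *
go(.602,.199,.13)
im,d,p=cap("wrist"); save("w4.png",im)
tray((.602,.199),[(im,d,p)],r=.045)
E
```

```text
tcp [536.2 199.  138.8] closing dir -95.9 j7 -2.1 F [-0.1 -0.2 -1.3] grip 17.7 20.0 t 4.7
tilt vec tool xy (deg) to fix: [0.11 0.2 ]
offset no rot [65.4 -6.8  8.5]
bbox (229, 77, 73, 75) rect [604.9 200.4] [55.4 55.6] 8.0 circ [604.8 200.3] 28.1 z med/95% [0.0027 0.0103]
```

View pics/w4.png

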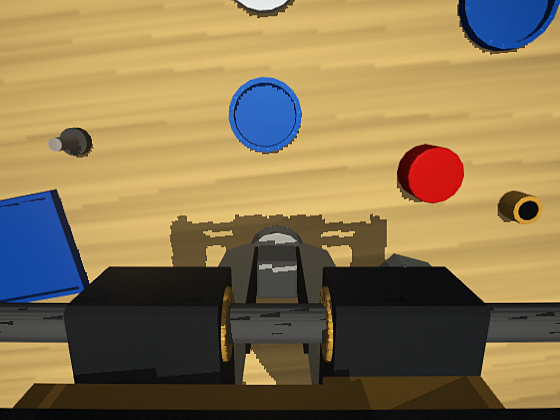

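The small tray at (265,115) has a 56 mm outer diameter, which is right, with its centre at (604.8,200.4). The white look-alike is at the top edge. Moving over and lowering.

>>> servo_tool:
  offset:
    - [34,-4,0]
    - [34,-4,0]
    - [0,0,30]
    - [0,0,30]
    - [0,0,25]
    - [0,0,15]
    - [0,0,9]
    - [0,0,0]
    - [0,0,0]
  rotation:
    - [0,0,0]
    - [0,0,0]
    - [0,0,0]
    - [0,0,0]
    - [0,0,0]
    - [0,0,0]
    - [0,0,0]
    - [0,0,0]
    - [0,0,0]
  hand: [10,10,10,10,10,10,10,10,10]

```text
t: 5.65
tcp_pos: [0.6066, 0.1995, 0.0327]
orientation: [[0.994, -0.106, 0.002], [-0.106, -0.994, 0.001], [0.002, -0.001, -1.0]]
ft_force: [0.6, 0.7, -0.5]
grip_width: 0.189
grip_force: 20.0
```

```bash
python3 - <<'E'
from h import *
go(.6045,.2004,.0235)
E
```

```text
tcp [606.6 199.5  32.7] closing dir -96.1 j7 -2.06 F [ 0.6  0.7 -0.5] grip 17.5 20.0 t 5.65
tilt vec tool xy (deg) to fix: [-0.04 -0.09]
offset no rot [-2.2 -0.6  9.2]
```

>>> servo_tool:
  offset:
    - [-1,0,5]
    - [0,0,3]
    - [0,0,1]
    - [0,0,0]
    - [0,0,0]
  rotation:
    - [0,0,0]
    - [0,0,0]
    - [0,0,0]
    - [0,0,0]
    - [0,0,0]
  hand: [10,10,10,10,10]

```text
t: 6.15
tcp_pos: [0.6048, 0.1998, 0.0231]
orientation: [[0.994, -0.105, 0.0], [-0.105, -0.994, 0.0], [-0.0, -0.0, -1.0]]
ft_force: [-1.7, -0.1, 2.3]
grip_width: 0.19
grip_force: 20.0
```

>>> servo_tool:
  offset:
    - [0,0,0]
    - [0,0,0]
    - [0,0,0]
    - [0,0,-20]
    - [0,0,-50]
    - [0,0,-50]
    - [-36,29,0]
    - [-36,29,0]
    - [-36,30,0]
    - [-36,30,0]
  rotation:
    - [0,0,0]
    - [0,0,0]
    - [0,0,0]
    - [0,0,0]
    - [0,0,0]
    - [0,0,0]
    - [0,0,0]
    - [0,0,0]
    - [0,0,0]
    - [0,0,0]
  hand: [40,40,40,50,65,75,75,75,75,75]
  squeeze: 30

```text
t: 7.15
tcp_pos: [0.448, 0.0965, 0.143]
orientation: [[0.994, -0.105, 0.001], [-0.105, -0.994, 0.0], [0.001, -0.0, -1.0]]
ft_force: [0.2, -0.7, 0.0]
grip_width: 0.804
grip_force: 0.0
```

>>> servo_tool:
  offset:
    - [0,0,0]
    - [0,0,0]
  rotation:
    - [0,0,0]
    - [0,0,0]
  hand: [75,75]

```text
t: 7.35
tcp_pos: [0.449, 0.0969, 0.1431]
orientation: [[0.994, -0.106, 0.001], [-0.106, -0.994, 0.0], [0.001, -0.0, -1.0]]
ft_force: [1.2, 0.5, -0.8]
grip_width: 0.805
grip_force: 0.0
```

```bash
python3 - <<'E'
from h import *
im,d,p=cap("wrist")
faces(im,d,p,.056,(.449,.0975),.04);faces(im,d,p,.028,(.449,.0975),.05)
go(.4485,.098,.04)
im,d,p=cap("top"); P=cloud(p,d)
c=im[180:215,205:240]; save("t5.png",cv2.resize(c,None,fx=8,fy=8,interpolation=2))
E
```

```text
z 0.0553 rect [448.3  98.3] [42.6 42.6] 83.9 circ [448.4  98.4] 21.9 centroid [448.8  98.2  56. ] px [274. 216.]
z 0.0272 rect [453.3  92.3] [62.7 41. ] 62.6 circ [445.8  96.3] 31.5 centroid [457.3  88.8  28. ] px [285. 194.]
tcp [450.6  97.9 143.3] closing dir -96.0 j7 -1.97 F [-0.3 -0.1 -0.4] grip 75.0 0.0 t 7.4
tilt vec tool xy (deg) to fix: [-0.07 -0.15]
offset no rot [ -2.3   0.3 103.3]
```

View pics/t5.png

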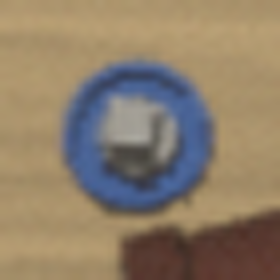

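The plug stands upright in the small blue tray (crop centre). The cap is at (448.4, 98.4); descending onto it.

>>> servo_tool:
  offset:
    - [-1,0,35]
    - [0,0,35]
    - [0,0,20]
    - [0,0,10]
    - [0,0,3]
    - [0,0,0]
    - [0,0,0]
    - [0,0,0]
    - [0,0,0]
    - [0,0,0]
  rotation:
    - [0,0,0]
    - [0,0,0]
    - [0,0,0]
    - [0,0,0]
    - [0,0,0]
    - [0,0,0]
    - [0,0,0]
    - [0,0,0]
    - [0,0,0]
    - [0,0,0]
  hand: [65,65,65,65,65,65,35,35,35,35]
  squeeze: 25

```text
t: 8.45
tcp_pos: [0.449, 0.0979, 0.0404]
orientation: [[0.994, -0.105, 0.002], [-0.105, -0.994, 0.001], [0.002, -0.001, -1.0]]
ft_force: [-0.3, 0.5, 4.1]
grip_width: 0.464
grip_force: 25.0
```

>>> servo_tool:
  offset:
    - [0,0,0]
    - [0,0,0]
  rotation:
    - [0,0,0]
    - [0,0,0]
  hand: [35,35]

```text
t: 8.65
tcp_pos: [0.449, 0.0979, 0.0404]
orientation: [[0.994, -0.105, 0.002], [-0.105, -0.994, 0.001], [0.002, -0.001, -1.0]]
ft_force: [-0.5, 1.1, 4.4]
grip_width: 0.466
grip_force: 25.0
```

>>> servo_tool:
  offset:
    - [0,0,-4]
    - [0,0,-20]
    - [0,0,-35]
    - [0,0,-35]
    - [40,16,0]
    - [40,16,0]
    - [40,17,0]
    - [39,17,0]
    - [0,0,0]
    - [0,0,0]
  rotation:
    - [0,0,0]
    - [0,0,0]
    - [0,0,0]
    - [0,0,0]
    - [0,0,0]
    - [0,0,0]
    - [0,0,0]
    - [0,0,0]
    - [0,0,0]
    - [0,0,0]
  hand: [35,35,35,35,35,35,35,35,35,35]

```text
t: 9.65
tcp_pos: [0.5985, 0.014, 0.1323]
orientation: [[0.994, -0.108, -0.004], [-0.108, -0.994, -0.0], [-0.003, 0.001, -1.0]]
ft_force: [-1.0, -0.1, -2.7]
grip_width: 0.464
grip_force: 25.0
```

>>> servo_tool:
  offset:
    - [0,0,0]
    - [0,0,0]
  rotation:
    - [0,0,0]
    - [0,0,0]
  hand: [35,35]

```text
t: 9.85
tcp_pos: [0.598, 0.0165, 0.1334]
orientation: [[0.995, -0.103, -0.002], [-0.103, -0.995, 0.001], [-0.002, -0.0, -1.0]]
ft_force: [0.1, -0.3, -2.4]
grip_width: 0.465
grip_force: 25.0
```

```bash
python3 - <<'E'
from h import *
im,d,p=cap("wrist"); tray((.667,.016),[(im,d,p)],r=.05)
go(.667,.016,.03)
E
```

```text
bbox (225, 62, 94, 96) rect [669.7  12.3] [69.4 69.6] 15.8 circ [669.5  12.3] 35.3 z med/95% [0.0027 0.0102]
tcp [598.3  16.3 133.6] closing dir -95.9 j7 -1.77 F [ 0.3  0.1 -2.3] grip 43.3 25.0 t 9.9
tilt vec tool xy (deg) to fix: [-0.02  0.08]
offset no rot [ 68.5  -6.7 103.5]
```

>>> servo_tool:
  offset:
    - [36,-2,0]
    - [35,-1,0]
    - [0,0,30]
    - [0,0,35]
    - [0,0,25]
    - [0,0,15]
    - [0,0,5]
    - [0,0,0]
    - [0,0,0]
  rotation:
    - [0,0,0]
    - [0,0,0]
    - [0,0,0]
    - [0,0,0]
    - [0,0,0]
    - [0,0,0]
    - [0,0,0]
    - [0,0,0]
    - [0,0,0]
  hand: [35,35,35,35,35,35,35,35,35]

```text
t: 10.8
tcp_pos: [0.6717, 0.0109, 0.0253]
orientation: [[0.994, -0.105, 0.003], [-0.105, -0.994, 0.0], [0.003, -0.001, -1.0]]
ft_force: [0.5, -0.5, -2.1]
grip_width: 0.466
grip_force: 25.0
```

```bash
python3 - <<'E'
from h import *
go(.6696,.0123,.016)
E
```

```text
tcp [671.7  10.9  25.3] closing dir -96.0 j7 -1.76 F [ 0.5 -0.5 -2.1] grip 43.4 25.0 t 10.8
tilt vec tool xy (deg) to fix: [-0.03 -0.18]
offset no rot [-2.2 -1.2  9.3]
```

>>> servo_tool:
  offset:
    - [-2,-1,4]
    - [0,0,4]
    - [0,0,1]
    - [0,0,0]
    - [0,0,0]
  rotation:
    - [0,0,0]
    - [0,0,0]
    - [0,0,0]
    - [0,0,0]
    - [0,0,0]
  hand: [35,35,35,35,35]

```text
t: 11.3
tcp_pos: [0.6686, 0.0122, 0.0155]
orientation: [[0.994, -0.105, 0.0], [-0.105, -0.994, 0.0], [0.0, -0.0, -1.0]]
ft_force: [-2.7, 0.8, 4.6]
grip_width: 0.463
grip_force: 25.0
```

>>> servo_tool:
  offset:
    - [0,0,0]
    - [0,0,0]
    - [0,0,0]
    - [0,0,-20]
    - [0,0,-50]
    - [0,0,-50]
    - [-43,28,0]
    - [-43,28,0]
    - [-43,28,0]
    - [-44,27,0]
  rotation:
    - [0,0,0]
    - [0,0,0]
    - [0,0,0]
    - [0,0,0]
    - [0,0,0]
    - [0,0,0]
    - [0,0,0]
    - [0,0,0]
    - [0,0,0]
    - [0,0,0]
  hand: [62,62,62,65,65,65,65,65,65,65]

```text
t: 12.3
tcp_pos: [0.4883, -0.079, 0.1349]
orientation: [[0.994, -0.106, 0.001], [-0.106, -0.994, -0.001], [0.001, 0.001, -1.0]]
ft_force: [0.3, -1.7, -1.2]
grip_width: 0.697
grip_force: 0.0
```

>>> servo_tool:
  offset:
    - [-44,27,-10]
    - [0,0,0]
    - [0,0,0]
    - [0,0,0]
    - [0,0,0]
    - [0,0,0]
  rotation:
    - [0,0,0]
    - [0,0,-8.3]
    - [0,0,-8.3]
    - [0,0,-8.3]
    - [0,0,0]
    - [0,0,0]
  hand: [65,65,65,65,65,65]

```text
t: 12.9
tcp_pos: [0.4456, -0.0991, 0.1442]
orientation: [[0.947, 0.32, 0.0], [0.32, -0.947, 0.0], [0.0, 0.0, -1.0]]
ft_force: [0.6, -0.2, 0.2]
grip_width: 0.697
grip_force: 0.0
```

```bash
python3 - <<'E'
from h import *
im,d,p=cap("wrist"); save("w6.png",im)
faces(im,d,p,.056,(.438,-.1025),.04);faces(im,d,p,.028,(.44,-.103),.055)
go(.438,-.1025,.04,109.3)
E
```

```text
z 0.0553 rect [ 438.3 -103.2] [57.5 35.5] 18.6 circ [ 438.3 -103.2] 29.0 centroid [ 439. -103.   56.] px [278. 225.]
z 0.0272 rect [ 440.2 -105. ] [63.5 63.2] 5.2 circ [ 439.9 -105.1] 42.9 centroid [ 447.4 -104.7   28. ] px [283. 205.]
tcp [445.6 -99.  144.2] closing dir -71.3 j7 -1.21 F [ 0.3 -0.1 -0.4] grip 64.7 0.0 t 12.95
tilt vec tool xy (deg) to fix: [ 0.   -0.01]
rot first: wz -0.6
after rot offset [ -8.3   0.8 104.2]
offset no rot [ -8.3   0.8 104.2]
```

View pics/w6.png

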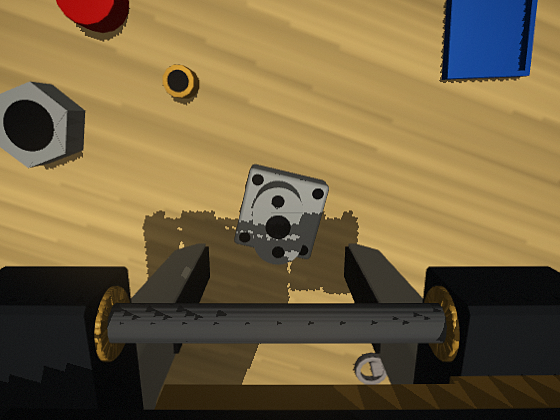

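The oval sits at (438.3,-103.2), yaw 18.9°, seen at (278,222). The bare nut is at (35,122). Grasping the oval.

>>> servo_tool:
  offset:
    - [-8,1,35]
    - [0,0,35]
    - [0,0,20]
    - [0,0,10]
    - [0,0,4]
    - [0,0,0]
    - [0,0,0]
    - [0,0,0]
    - [0,0,0]
    - [0,0,0]
  rotation:
    - [0,0,0]
    - [0,0,0]
    - [0,0,0]
    - [0,0,0]
    - [0,0,0]
    - [0,0,0]
    - [0,0,0]
    - [0,0,0]
    - [0,0,0]
    - [0,0,0]
  hand: [60,60,60,60,60,60,28,28,28,28]
  squeeze: 25

```text
t: 13.95
tcp_pos: [0.4386, -0.1025, 0.0408]
orientation: [[0.946, 0.323, 0.001], [0.323, -0.946, -0.0], [0.001, 0.001, -1.0]]
ft_force: [0.2, -0.2, 2.8]
grip_width: 0.387
grip_force: 25.0
```

>>> servo_tool:
  offset:
    - [0,0,0]
    - [0,0,0]
  rotation:
    - [0,0,0]
    - [0,0,0]
  hand: [28,28]

```text
t: 14.15
tcp_pos: [0.4385, -0.1025, 0.0407]
orientation: [[0.946, 0.323, 0.001], [0.323, -0.946, -0.0], [0.001, 0.0, -1.0]]
ft_force: [-0.6, 0.8, 5.7]
grip_width: 0.384
grip_force: 25.0
```

>>> servo_tool:
  offset:
    - [0,0,-4]
    - [0,0,-20]
    - [0,0,-35]
    - [0,0,-35]
    - [19,40,0]
    - [19,40,0]
    - [19,40,0]
    - [19,39,0]
    - [0,0,0]
    - [0,0,0]
  rotation:
    - [0,0,0]
    - [0,0,0]
    - [0,0,0]
    - [0,0,0]
    - [0,0,0]
    - [0,0,0]
    - [0,0,0]
    - [0,0,0]
    - [0,0,0]
    - [0,0,0]
  hand: [28,28,28,28,28,28,28,28,28,28]

```text
t: 15.15
tcp_pos: [0.5603, -0.2288, 0.1326]
orientation: [[0.947, 0.322, -0.003], [0.322, -0.947, 0.001], [-0.003, -0.002, -1.0]]
ft_force: [-0.2, 0.8, -2.9]
grip_width: 0.385
grip_force: 25.0
```

>>> servo_tool:
  offset:
    - [0,0,0]
    - [0,0,0]
  rotation:
    - [0,0,0]
    - [0,0,0]
  hand: [28,28]

```text
t: 15.35
tcp_pos: [0.5605, -0.2267, 0.1339]
orientation: [[0.946, 0.325, -0.002], [0.325, -0.946, 0.001], [-0.001, -0.002, -1.0]]
ft_force: [0.6, 0.8, -2.0]
grip_width: 0.386
grip_force: 25.0
```

```bash
python3 - <<'E'
from h import *
im,d,p=cap("wrist"); tray((.629,-.205),[(im,d,p)],r=.07)
go(.629,-.205,.025,111)
E
```

```text
bbox (237, 47, 89, 121) rect [ 630.7 -208.1] [85.8 63.8] 21.2 circ [ 631.  -208.1] 52.9 z med/95% [0.0027 0.0101]
tcp [ 560.8 -227.   134.1] closing dir -71.0 j7 -1.02 F [-0.  -0.5 -3.6] grip 35.8 25.0 t 15.4
tilt vec tool xy (deg) to fix: [-0.06  0.04]
rot first: wz -2.0
after rot offset [ 71.6   4.  109.1]
offset no rot [ 71.7   1.5 109.1]
```

>>> servo_tool:
  offset:
    - [0,0,0]
    - [36,3.5,0]
    - [36,3.5,0]
    - [0,0,30]
    - [0,0,35]
    - [0,0,25]
    - [0,0,15]
    - [0,0,4]
    - [0,0,0]
    - [0,0,0]
  rotation:
    - [0,0,-2]
    - [0,0,0]
    - [0,0,0]
    - [0,0,0]
    - [0,0,0]
    - [0,0,0]
    - [0,0,0]
    - [0,0,0]
    - [0,0,0]
    - [0,0,0]
  hand: [28,28,28,28,28,28,28,28,28,28]

```text
t: 16.4
tcp_pos: [0.6326, -0.2095, 0.0269]
orientation: [[0.934, 0.356, 0.003], [0.356, -0.934, -0.001], [0.003, 0.002, -1.0]]
ft_force: [0.1, 0.1, -2.8]
grip_width: 0.384
grip_force: 25.0
```

```bash
python3 - <<'E'
from h import *
go(.6307,-.2081,.016,111.2)
E
```

```text
tcp [ 632.6 -209.5   26.9] closing dir -69.1 j7 -1.07 F [ 0.1  0.1 -2.8] grip 35.7 25.0 t 16.4
tilt vec tool xy (deg) to fix: [ 0.11 -0.16]
rot first: wz -0.3
after rot offset [-1.3 -2.1 10.9]
offset no rot [-1.3 -2.1 10.9]
```

>>> servo_tool:
  offset:
    - [-1,-2,5]
    - [0,0,4]
    - [0,0,2]
    - [0,0,0]
    - [0,0,0]
  rotation:
    - [0,0,0]
    - [0,0,0]
    - [0,0,0]
    - [0,0,0]
    - [0,0,0]
  hand: [28,28,28,28,28]

```text
t: 16.9
tcp_pos: [0.6298, -0.2075, 0.0159]
orientation: [[0.934, 0.356, 0.0], [0.356, -0.934, -0.0], [0.0, 0.0, -1.0]]
ft_force: [-2.8, 0.9, 5.9]
grip_width: 0.383
grip_force: 25.0
```

>>> servo_tool:
  offset:
    - [0,0,0]
    - [0,0,0]
    - [0,0,0]
    - [0,0,-20]
    - [0,0,-50]
    - [0,0,-50]
    - [-35,-41,0]
    - [-35,-41,0]
    - [-35,-41,0]
    - [-35,-41,0]
  rotation:
    - [0,0,0]
    - [0,0,0]
    - [0,0,0]
    - [0,0,0]
    - [0,0,0]
    - [0,0,0]
    - [0,0,0]
    - [0,0,0]
    - [0,0,0]
    - [0,0,0]
  hand: [54,54,54,60,75,93,93,93,93,93]

```text
t: 17.9
tcp_pos: [0.4527, -0.111, 0.1344]
orientation: [[0.935, 0.356, 0.001], [0.356, -0.935, -0.0], [0.001, 0.001, -1.0]]
ft_force: [1.2, 0.9, 0.3]
grip_width: 0.998
grip_force: 0.0
```

>>> servo_tool:
  offset:
    - [0,0,0]
    - [0,0,0]
    - [0,0,0]
    - [0,0,0]
    - [0,0,0]
  rotation:
    - [0,0,7.9]
    - [0,0,7.9]
    - [0,0,0]
    - [0,0,0]
    - [0,0,0]
  hand: [93,93,93,93,93]

```text
t: 18.4
tcp_pos: [0.4545, -0.112, 0.1341]
orientation: [[0.996, 0.09, 0.0], [0.09, -0.996, 0.0], [0.0, -0.0, -1.0]]
ft_force: [0.1, 0.2, 0.5]
grip_width: 0.999
grip_force: 0.0
```

```bash
python3 - <<'E'
from h import *
im,d,p=cap("wrist"); save("w7.png",im)
faces(im,d,p,.028,(.44,-.105),.055)
go(.440,-.105,.013,95.2)
E
```

```text
z 0.0273 rect [ 440.4 -105.4] [63.2 63.2] 5.2 circ [ 440.1 -105.6] 42.9 centroid [ 441.5 -105.4   28. ] px [266. 224.]
tcp [ 454.5 -112.   134.1] closing dir -84.9 j7 -1.38 F [-0.2 -0.5  0.2] grip 93.0 0.0 t 18.45
tilt vec tool xy (deg) to fix: [-0.01 -0.01]
rot first: wz -0.1
after rot offset [-13.8  -8.2 121.1]
offset no rot [-13.8  -8.2 121.1]
```

View pics/w7.png

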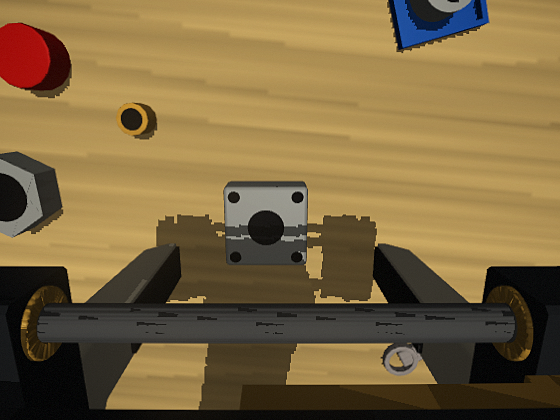

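The bare square flange at (265,222) reads (440.2,-105.4), yaw 5.2°. The oval is in its tray at the top right. Grasping the flange.

>>> servo_tool:
  offset:
    - [-14,-8,20]
    - [0,0,35]
    - [0,0,30]
    - [0,0,20]
    - [0,0,10]
    - [0,0,5]
    - [0,0,0]
    - [0,0,0]
  rotation:
    - [0,0,0]
    - [0,0,0]
    - [0,0,0]
    - [0,0,0]
    - [0,0,0]
    - [0,0,0]
    - [0,0,0]
    - [0,0,0]
  hand: [93,93,93,93,93,93,93,93]

```text
t: 19.25
tcp_pos: [0.4402, -0.1052, 0.0149]
orientation: [[0.996, 0.088, 0.002], [0.088, -0.996, -0.0], [0.002, 0.0, -1.0]]
ft_force: [1.1, 0.1, -0.8]
grip_width: 1.0
grip_force: 0.0
```

>>> servo_tool:
  offset:
    - [0,0,0]
    - [0,0,0]
    - [0,0,0]
    - [0,0,0]
    - [0,0,0]
    - [0,0,0]
  rotation:
    - [0,0,0]
    - [0,0,0]
    - [0,0,0]
    - [0,0,0]
    - [0,0,0]
    - [0,0,0]
  hand: [55,55,55,55,55,55]
  squeeze: 40

```text
t: 19.85
tcp_pos: [0.4396, -0.105, 0.0144]
orientation: [[0.996, 0.088, 0.0], [0.088, -0.996, 0.0], [0.0, -0.0, -1.0]]
ft_force: [-0.1, -0.1, 3.5]
grip_width: 0.686
grip_force: 40.0
```

>>> servo_tool:
  offset:
    - [0,0,-4]
    - [0,0,-20]
    - [0,0,-40]
    - [0,0,-40]
    - [5,-47,0]
    - [5,-47,0]
    - [5,-47,0]
    - [5,-47,0]
    - [5,-47,0]
    - [5,-47,0]
  rotation:
    - [0,0,0]
    - [0,0,0]
    - [0,0,0]
    - [0,0,0]
    - [0,0,0]
    - [0,0,0]
    - [0,0,0]
    - [0,0,0]
    - [0,0,0]
    - [0,0,0]
  hand: [55,55,55,55,55,55,55,55,55,55]

```text
t: 20.85
tcp_pos: [0.443, 0.1796, 0.1174]
orientation: [[0.996, 0.088, -0.003], [0.088, -0.996, -0.001], [-0.003, 0.001, -1.0]]
ft_force: [1.3, -0.5, -5.4]
grip_width: 0.682
grip_force: 40.0
```

>>> servo_tool:
  offset:
    - [5,-47,0]
    - [5,-47,0]
    - [5,-47,0]
    - [4,-47,0]
    - [4,-47,0]
    - [0,0,0]
    - [0,0,0]
    - [0,0,0]
    - [0,0,0]
  rotation:
    - [0,0,0]
    - [0,0,0]
    - [0,0,0]
    - [0,0,0]
    - [0,0,0]
    - [0,0,0]
    - [0,0,0]
    - [0,0,0]
    - [0,0,0]
  hand: [55,55,55,55,55,55,55,55,55]

```text
t: 21.75
tcp_pos: [0.4471, 0.4119, 0.1175]
orientation: [[0.996, 0.085, -0.001], [0.085, -0.996, -0.003], [-0.001, 0.003, -1.0]]
ft_force: [-0.2, -0.0, -5.4]
grip_width: 0.685
grip_force: 40.0
```

```bash
python3 - <<'E'
from h import *
im,d,p=cap("wrist"); tray((.512,.423),[(im,d,p)],r=.08)
go(.512,.423,.027,95.2)
E
```

```text
bbox (200, 48, 133, 132) rect [514.1 423.9] [91.2 91.7] 4.8 circ [514.1 423.8] 64.4 z med/95% [0.0026 0.0101]
tcp [447.2 412.4 117.9] closing dir -85.1 j7 -2.32 F [-0.6  1.4 -6.2] grip 63.3 40.0 t 21.8
tilt vec tool xy (deg) to fix: [0.1  0.04]
rot first: wz -0.3
after rot offset [65.5 -4.9 90.8]
offset no rot [65.5 -5.2 90.8]
```

>>> servo_tool:
  offset:
    - [34,-3,0]
    - [34,-3,0]
    - [0,0,30]
    - [0,0,30]
    - [0,0,18]
    - [0,0,10]
    - [0,0,2]
    - [0,0,0]
    - [0,0,0]
  rotation:
    - [0,0,0]
    - [0,0,0]
    - [0,0,0]
    - [0,0,0]
    - [0,0,0]
    - [0,0,0]
    - [0,0,0]
    - [0,0,0]
    - [0,0,0]
  hand: [55,55,55,55,55,55,55,55,55]

```text
t: 22.7
tcp_pos: [0.5149, 0.4272, 0.0298]
orientation: [[0.996, 0.088, 0.002], [0.088, -0.996, 0.002], [0.003, -0.002, -1.0]]
ft_force: [0.0, 0.5, -6.1]
grip_width: 0.682
grip_force: 40.0
```

```bash
python3 - <<'E'
from h import *
go(.5141,.4239,.0175,94.8)
E
```

```text
tcp [514.9 427.2  29.8] closing dir -85.0 j7 -2.27 F [ 0.   0.5 -6.1] grip 63.4 40.0 t 22.7
tilt vec tool xy (deg) to fix: [-0.11 -0.15]
rot first: wz 0.2
after rot offset [-1.1  3.3 12.3]
offset no rot [-1.1  3.3 12.3]
```

>>> servo_tool:
  offset:
    - [-0.5,2.5,5]
    - [0,0,4]
    - [0,0,3]
    - [0,0,0]
    - [0,0,0]
  rotation:
    - [0,0,0]
    - [0,0,0]
    - [0,0,0]
    - [0,0,0]
    - [0,0,0]
  hand: [55,55,55,55,55]

```text
t: 23.2
tcp_pos: [0.5137, 0.4235, 0.0174]
orientation: [[0.996, 0.088, 0.0], [0.088, -0.996, -0.001], [0.0, 0.001, -1.0]]
ft_force: [-3.4, -4.3, 4.5]
grip_width: 0.682
grip_force: 40.0
```

>>> servo_tool:
  offset:
    - [0,0,0]
    - [0,0,0]
    - [0,0,0]
    - [0,0,-20]
    - [0,0,-50]
    - [0,0,-50]
    - [-14,46,0]
    - [-14,46,0]
    - [-14,46,0]
    - [-14,46,0]
  rotation:
    - [0,0,0]
    - [0,0,0]
    - [0,0,0]
    - [0,0,0]
    - [0,0,0]
    - [0,0,0]
    - [0,0,0]
    - [0,0,0]
    - [0,0,0]
    - [0,0,0]
  hand: [84,84,84,84,86,86,86,86,86,86]

```text
t: 24.2
tcp_pos: [0.4741, 0.2345, 0.1366]
orientation: [[0.996, 0.089, 0.002], [0.089, -0.996, 0.001], [0.002, -0.001, -1.0]]
ft_force: [1.0, -0.7, 0.3]
grip_width: 0.925
grip_force: 0.0
```

>>> servo_tool:
  offset:
    - [-14,46,0]
    - [-14,45,0]
    - [-13,45,0]
    - [0,0,0]
    - [0,0,0]
    - [0,0,0]
  rotation:
    - [0,0,0]
    - [0,0,0]
    - [0,0,0]
    - [0,0,0]
    - [0,0,0]
    - [0,0,0]
  hand: [86,86,86,86,86,86]

```text
t: 24.8
tcp_pos: [0.4461, 0.0984, 0.1365]
orientation: [[0.996, 0.09, 0.002], [0.09, -0.996, 0.002], [0.002, -0.001, -1.0]]
ft_force: [-0.2, -0.4, 0.6]
grip_width: 0.926
grip_force: 0.0
```

```bash
python3 - <<'E'
from h import *
im,d,p=cap("wrist"); save("w8.png",im)
k,uv=faces(im,d,p,.028,(.446,.097),.05)
h=cv2.convexHull(k); a=cv2.approxPolyDP(h,5,True).reshape(-1,2); w=onplane(p,a,.028)[:,:2]*1000
c=w.mean(0); print(len(w),np.round(w,1).tolist(),c.round(1)); e=np.roll(w,-1,0)-w; print("edge normals mod 60",np.round((np.degrees(np.arctan2(e[:,1],e[:,0]))-90)%60,1),np.round(np.linalg.norm(e,axis=1),1))
go(.446,.097,.0145,97)
E
```

```text
z 0.0274 rect [445.3  96.5] [63.3 55.7] 8.9 circ [445.3  96.3] 31.6 centroid [446.1  96.5  28. ] px [278. 208.]
6 [[476.5, 101.8], [464.1, 71.2], [433.6, 66.9], [414.2, 90.7], [424.0, 119.0], [456.8, 125.8]] [444.9  95.9]
edge normals mod 60 [37.9 38.  39.3 40.8 41.8 39.3] [33.  30.7 30.8 29.9 33.5 31. ]
tcp [445.9  98.8 136.3] closing dir -84.8 j7 -1.82 F [-0.6 -0.2 -0.2] grip 85.6 0.0 t 24.85
tilt vec tool xy (deg) to fix: [-0.08 -0.08]
rot first: wz -1.8
after rot offset [ -0.3   1.9 121.8]
offset no rot [ -0.2   1.9 121.8]
```

View pics/w8.png

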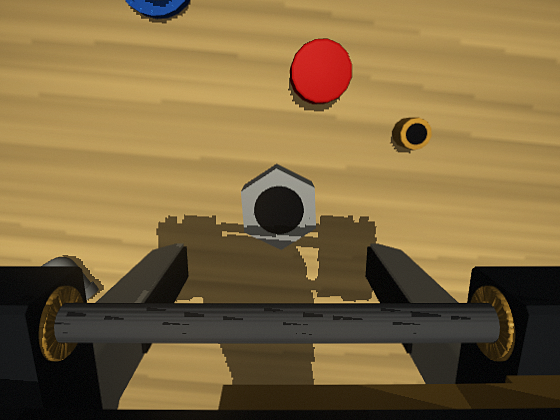

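The bare nut at (278,207) measures (445.3,96.4), with flats at 99°. Grasping it.

>>> servo_tool:
  offset:
    - [0,0,0]
    - [-1,2,25]
    - [0,0,35]
    - [0,0,30]
    - [0,0,20]
    - [0,0,9]
    - [0,0,2.5]
    - [0,0,0]
    - [0,0,0]
  rotation:
    - [0,0,-4]
    - [0,0,0]
    - [0,0,0]
    - [0,0,0]
    - [0,0,0]
    - [0,0,0]
    - [0,0,0]
    - [0,0,0]
    - [0,0,0]
  hand: [86,86,86,86,86,86,86,86,86]

```text
t: 25.75
tcp_pos: [0.4454, 0.0951, 0.0155]
orientation: [[0.987, 0.158, 0.002], [0.158, -0.987, 0.001], [0.002, -0.0, -1.0]]
ft_force: [0.4, -0.5, 0.8]
grip_width: 0.923
grip_force: 0.0
```

>>> servo_tool:
  offset:
    - [0,0,0]
    - [0,0,0]
    - [0,0,0]
    - [0,0,0]
    - [0,0,0]
    - [0,0,0]
  rotation:
    - [0,0,0]
    - [0,0,0]
    - [0,0,0]
    - [0,0,0]
    - [0,0,0]
    - [0,0,0]
  hand: [48,48,48,48,48,48]
  squeeze: 35

```text
t: 26.35
tcp_pos: [0.4446, 0.0954, 0.015]
orientation: [[0.987, 0.158, 0.0], [0.158, -0.987, 0.001], [0.001, -0.001, -1.0]]
ft_force: [-0.6, 2.2, 4.2]
grip_width: 0.599
grip_force: 35.0
```

>>> servo_tool:
  offset:
    - [0,0,-4]
    - [0,0,-20]
    - [0,0,-40]
    - [0,0,-40]
    - [-2,41,0]
    - [-2,41,0]
    - [-2,41,0]
    - [-2,41,0]
    - [-3,41,0]
    - [-3,41,0]
  rotation:
    - [0,0,0]
    - [0,0,0]
    - [0,0,0]
    - [0,0,0]
    - [0,0,0]
    - [0,0,0]
    - [0,0,0]
    - [0,0,0]
    - [0,0,0]
    - [0,0,0]
  hand: [48,48,48,48,48,48,48,48,48,48]

```text
t: 27.35
tcp_pos: [0.4679, -0.1528, 0.118]
orientation: [[0.988, 0.157, -0.003], [0.157, -0.988, 0.0], [-0.003, -0.0, -1.0]]
ft_force: [0.7, 0.6, -4.2]
grip_width: 0.601
grip_force: 35.0
```

>>> servo_tool:
  offset:
    - [-16,42,0]
    - [-16,42,0]
    - [-16,42,0]
    - [-17,42,0]
    - [-17,42,0]
    - [-17,42,0]
    - [0,0,0]
    - [0,0,0]
    - [0,0,0]
    - [0,0,0]
  rotation:
    - [0,0,0]
    - [0,0,0]
    - [0,0,0]
    - [0,0,0]
    - [0,0,0]
    - [0,0,0]
    - [0,0,0]
    - [0,0,0]
    - [0,0,0]
    - [0,0,0]
  hand: [48,48,48,48,48,48,48,48,48,48]

```text
t: 28.35
tcp_pos: [0.4118, -0.413, 0.1183]
orientation: [[0.987, 0.16, -0.001], [0.16, -0.987, 0.002], [-0.0, -0.002, -1.0]]
ft_force: [0.1, 0.4, -3.5]
grip_width: 0.603
grip_force: 35.0
```

```bash
python3 - <<'E'
from h import *
im,d,p=cap("wrist"); tray((.48,-.407),[(im,d,p)],r=.075); save("w9.png",im)
go(.48,-.407,.028)
E
```

```text
bbox (227, 40, 122, 142) rect [ 481.7 -409.5] [98.1 85.4] 7.4 circ [ 481.6 -409.4] 49.1 z med/95% [0.0026 0.0101]
tcp [ 411.9 -413.3  118.5] closing dir -80.8 j7 -0.78 F [-0.1 -0.  -4.1] grip 55.7 35.0 t 28.4
tilt vec tool xy (deg) to fix: [-0.08  0.01]
offset no rot [68.2  4.8 90.4]
```

View pics/w9.png

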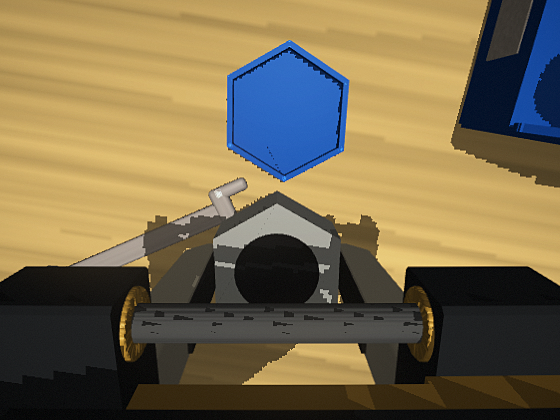

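The hexagonal tray at (287,110) measures 98x85 outer, centred at (481.7,-409.5). The nut is held level and the spanner is clear at (225,195). Placing it.

>>> servo_tool:
  offset:
    - [35,3.5,0]
    - [34,3.5,0]
    - [0,0,30]
    - [0,0,30]
    - [0,0,18]
    - [0,0,10]
    - [0,0,2]
    - [0,0,0]
    - [0,0,0]
  rotation:
    - [0,0,0]
    - [0,0,0]
    - [0,0,0]
    - [0,0,0]
    - [0,0,0]
    - [0,0,0]
    - [0,0,0]
    - [0,0,0]
    - [0,0,0]
  hand: [48,48,48,48,48,48,48,48,48]

```text
t: 29.3
tcp_pos: [0.4816, -0.4116, 0.0301]
orientation: [[0.987, 0.158, 0.002], [0.158, -0.987, -0.002], [0.002, 0.002, -1.0]]
ft_force: [1.0, 0.1, -3.6]
grip_width: 0.598
grip_force: 35.0
```

```bash
python3 - <<'E'
from h import *
go(.4817,-.4095,.018)
E
```

```text
tcp [ 481.6 -411.6   30.1] closing dir -80.9 j7 -0.87 F [ 1.   0.1 -3.6] grip 55.7 35.0 t 29.3
tilt vec tool xy (deg) to fix: [ 0.11 -0.12]
offset no rot [ 0.4 -2.1 12.1]
```

>>> servo_tool:
  offset:
    - [0.5,-1.5,5]
    - [0,0,4]
    - [0,0,3]
    - [0,0,0]
    - [0,0,0]
  rotation:
    - [0,0,0]
    - [0,0,0]
    - [0,0,0]
    - [0,0,0]
    - [0,0,0]
  hand: [48,48,48,48,48]

```text
t: 29.8
tcp_pos: [0.481, -0.4093, 0.018]
orientation: [[0.988, 0.158, 0.0], [0.158, -0.988, 0.0], [0.0, -0.0, -1.0]]
ft_force: [-1.9, 1.7, 5.6]
grip_width: 0.597
grip_force: 35.0
```

>>> servo_tool:
  offset:
    - [0,0,0]
    - [0,0,0]
    - [0,0,0]
    - [0,0,-15]
    - [0,0,-45]
    - [0,0,-50]
    - [0,0,-40]
    - [-30,0,0]
    - [0,0,0]
    - [0,0,0]
  rotation:
    - [0,0,0]
    - [0,0,0]
    - [0,0,0]
    - [0,0,0]
    - [0,0,0]
    - [0,0,0]
    - [0,0,0]
    - [0,0,0]
    - [0,0,0]
    - [0,0,0]
  hand: [76,76,76,80,80,80,80,80,80,80]

```text
t: 30.8
tcp_pos: [0.4506, -0.4147, 0.1675]
orientation: [[0.988, 0.156, 0.0], [0.156, -0.988, -0.001], [0.0, 0.001, -1.0]]
ft_force: [1.0, 0.3, 0.6]
grip_width: 0.858
grip_force: 0.0
```

```bash
python3 - <<'E'
from h import *
im,d,p=cap("top"); I2,d2,p2=cap("side"); Iw,dw,pw=cap("wrist")
P=cloud(p,d)
for nm,(x,y),h in(("sq",(.514,.424),.031),("small",(.605,.2),.039),("large",(.6696,.0123),.031),("obl",(.6307,-.2081),.031),("hex",(.4817,-.4095),.031)):
    for V in((im,d,p),(I2,d2,p2)):
        print(nm,end=" ")
        try: faces(*V,h,(x,y),.05,.007)
        except Exception as e: print("?",e)
a=cv2.resize(im[150:280,120:460],None,fx=2.3,fy=2.3,interpolation=2); b=I2[100:400,100:460]
c=np.zeros((600,800,3),np.uint8); c[:299,:782]=a; c[299:599,:360]=b; c[299:599,365:765]=cv2.resize(Iw,(400,300)); save("end.png",c)
E
```

```text
sq z 0.0318 rect [511.8 424.4] [63.5 61. ] 4.4 circ [510.7 424.1] 39.6 centroid [511.6 424.4  31. ] px [144. 224.]
sq z 0.0308 rect [511.5 413.8] [63.1 69.7] 0.5 circ [507.3 415.1] 43.2 centroid [510.4 413.5  31. ] px [259. 141.]
small z 0.0395 rect [600.5 201.3] [15.3 11.8] 2.8 circ [600.6 200. ] 8.7 centroid [600.6 201.2  39. ] px [221. 195.]
small z 0.0383 rect [600.7 191.4] [25.3 13.2] 87.8 circ [600.7 191.4] 13.3 centroid [600.4 191.9  39. ] px [292. 178.]
large z 0.0314 rect [664.5  14.7] [37.2 39.1] 1.6 circ [664.7  14.5] 21.3 centroid [664.8  13.8  31. ] px [285. 177.]
large z 0.0311 rect [664.    5.9] [48.4 40.2] 85.7 circ [663.6   6.4] 25.4 centroid [663.5   6.2  31. ] px [322. 223.]
obl z 0.031 rect [ 628.5 -205.4] [55.6 35.7] 20.1 circ [ 629.2 -207.4] 27.8 centroid [ 628.1 -205.8   31. ] px [358. 191.]
obl z 0.0314 rect [ 625.3 -212.1] [59.3 42.5] 23.9 circ [ 624.6 -211.3] 30.0 centroid [ 625.2 -212.4   31. ] px [313. 287.]
hex z 0.0289 rect [ 473.5 -380.5] [ 5.8 12.1] 88.6 circ [ 473.5 -380.5] 6.7 centroid [ 473.5 -380.5   31. ] px [418. 244.]
hex z 0.0323 rect [ 479.1 -411.6] [58.5 64.8] 39.5 circ [ 479.8 -412.3] 33.6 centroid [ 478.9 -412.4   31. ] px [236. 370.]
```

View pics/end.png

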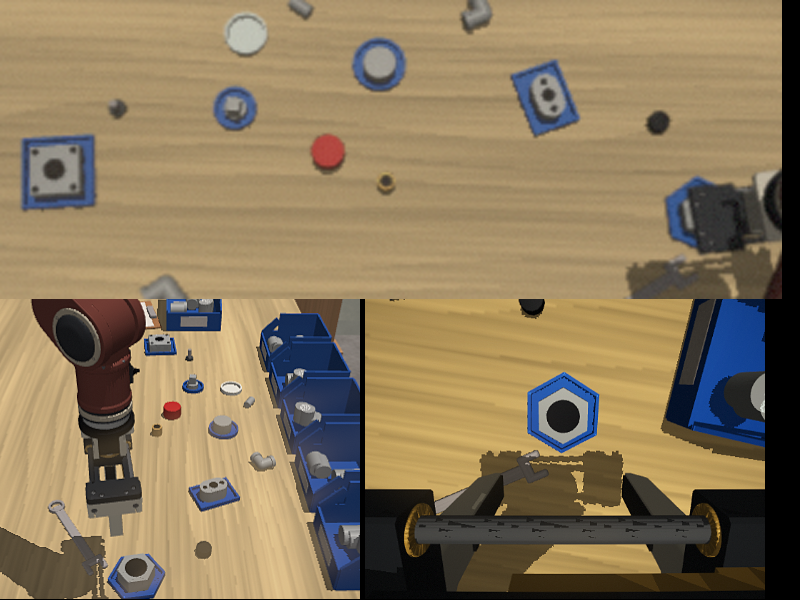

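All five fittings stand flat in their trays: square (58,172), plug (235,107), cap (378,62) and oval (548,97) in the top view, and the nut (563,415) in the wrist view. The tops read about 31 mm, and 39 mm for the plug. The gripper is clear, so I'm handing in.

```bash
python3 -c "
from rig import ctrl
print(ctrl.sign_off())"
```

```text
the job is handed in; nothing more can be done
None
```

Both stacks are taken apart from the top, all five fittings stand flat in their own blue trays, and the job was handed in at about 31 s with the gripper open and clear.

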